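# Tip a tray of garlic into a pan over the pan's rim

### The arm

A 7-joint arm with a two-finger parallel gripper is mounted at the origin on a cart in front of the work surface, level with it; the furniture and walls round the work are solid. World frame = base frame: x ahead of the robot, y to its left, z up, the work surface at z = 0. Lengths are in m, angles in degrees, forces in N, time in s.
With the tool pointing down it reaches from about 0.35 to 0.9 m from the base axis. Payload 7.2 kg.
Tool frame: the origin (TCP) lies at the very end of the fingers, on their centre line; the grasp point (between the pads) lies behind it (robot.grip_point_offset is the z of the grasp point in the tool frame, in m); z points along the fingers, y is the line along which they close (so a half turn about z gives the same grasp; the last joint's range is limited). The gripper opens to 85 mm and grips with 20 to 120 N. Pads are 22 mm wide; open, the fingers measure 114 mm over their backs; the gripper's body (76 mm by 85 mm) begins 54 mm behind the grasp point. The pads swing forward as they close: fully open they stand 13 mm farther back than shut.
Start: joints at [60.951, 23.554, -0.728, 91.456, 0.321, 64.991, -4.71], TCP at [0.266, -0.566, 0.231] pointing down, gripper open.
Joint ranges: [-169.25, 169.25], [-16.82, 113.86], [-84.01, 82.57], [7.8, 145.47], [-59.2, 239.2], [7.22, 106.19], [-163.78, 163.78]. Speed limits (degrees/s): [136.94, 136.94, 172.46, 172.46, 180, 180, 180].

### API

Orientations are given as a 3x3 rotation matrix whose columns are the frame's x, y, z axes.
In Python, from workcell import robot gives the robot as it stands.
- The arm moves only by the tool apply_moves, never from a script. Its argument "commands" is one flat list of numbers, 7 for each row, row after row: the shift along the tool's x, y, z each as a share of 0.1 m, from -1 to 1, then the turn, a rotation vector about the tool's x, y, z each as a share of 1.5 rad, from -1 to 1, then the closure, from 0 (fully open) to 1 (shut). In form: [tx, ty, tz, ax, ay, az, hand, tx, ty, tz, ax, ay, az, hand, ...]. A call has 1 to 5 rows; each row is the pose to reach, as a shift and turn from the pose commanded when the call began, along the tool's axes at that moment; what a row does not reach only later rows make up. A row lasts 1/12 s, in which the tool goes at most 41.7 mm and 7.16 degrees, less where a joint would pass 70% of its speed; a pose out of reach is approached as far as the arm can. A call with a number of a shift or a turn outside -1 to 1 is refused whole. A call with a gripper value outside its range is refused whole. The fingers move at their own pace and stop on an object; the grip force is fixed at half the most. Time passes only in rows, so rows that repeat a pose let the fingers close. It gives the time, the measured TCP pose, the force, the opening and the grip force at its end, in the units of the state.
- robot.get_obs(): the state, without advancing time (a new reading comes with each control period).
- robot.capture(name): name is "scene" or "side" or "wrist"; returns a dict with "img" (480x640x3 uint8, blue, green, red), "range_z" (480x640 float32, m along the optical axis (not along the pixel's ray), 0 where there is no reading), "mtx" (3x3 intrinsics, pixels), "dist" ([k1, k2, p1, p2, k3] as OpenCV has them; the pictures are not rectified), "pose" (4x4, takes a point from camera to world coordinates); the wrist camera has in their place "mount" (4x4, takes a point from camera to tool coordinates, whose origin is the TCP and whose axes are the flange's). Camera axes: x right, y down, z forward; pixel columns grow to the right and rows downward; lengths in m; the calibration is good to about 2 mm. A picture is of the moment at which its call begins: read the wrist's pose just before it.
- robot.sign_off(): hands the job in; it is judged then, once.
The state is a dict: "clock": time; "joints": joint angles; "qvel": joint speeds; "effort": joint torques, N m; "tcp_pos": TCP position; "ee_rot": TCP orientation; "force": force on the tool from outside, world axes, zero at the start; "torque": the same for the moment, N m; "width": finger opening in m; "gripper_force": force on a finger pad.
Only numpy, scipy, OpenCV 4.12 (cv2) and the standard library are available. Lean on these libraries where they do the work, as an engineer would, in place of code of your own. Each camera call takes 0.05 s, during which the arm holds its last target. There are 200 camera calls.

### The job

Empty the tray of garlic into the deep steel pan: carry it over level, hook the catch under its open front edge onto the middle of the pan's long rim nearest the tray, so that it rests there, then tip the tray forward about that rim until all three bulbs have dropped into the pan, keeping its edge on the rim meanwhile. Afterwards stand the empty tray flat on the bench again, clear of the pan. Do not shove the pan along, and leave the mug, the pepper shaker and the peeler alone.

Things in the scene. Friction and masses are not known exactly. Their poses are not given: they have to be found in the camera images.
- tray: Aluminium tray with a bow handle, 171 mm long (x), 156 wide (y), 120 high, about 0.35 kg. Origin: centre of its foot, at bench level; z up, +x to the open front edge. Floor underside at z = 10, top at 13; walls 30 mm high at rear and sides, 3 mm thick; the front has only a 3 mm lip at x = 84. Stands on two cross ridges 6 mm wide, 10 high, at x = -75 and 56.
- tray_grip (a point): Centre of the flat-sided black handle bar across the tray, at (-10, 0, 110) mm in the tray's frame, same axes. The bar runs along y, 150 mm free between the side straps; 14 mm thick along x (grip it across this), 20 mm high. The tops of the garlic bulbs are about 31 mm below its underside.
- tray_lip (a point): Middle of the catch under the tray's front, on the floor's underside, at (69.5, 0, 10) mm in the tray's frame, same axes. The catch is a channel along y, open below, 144 mm long, from a ridge (face at x = 59, 10 mm deep) to a nib at the front edge (x = 80 to 86, 6 mm deep). The rim lies in it, nib inside the pan; the tray can then turn forward 50 degrees or more.
- pan: Deep open rectangular steel pan, 162 mm (its x) by 265 mm (its y) over the rim, 100 mm high, about 2 kg, loose on the bench. Origin: centre of its underside; z up. Walls 4 mm, floor 3 mm, rolled rim. The tray stands on its -x side; the +x axis points across the pan, away from the tray.
- pan_rim (a point): Middle of the pan's long rim that faces the tray, on top of the rim, at (-76.5, 0, 100) mm in the pan's frame. The rim is a round bead 9 mm in diameter along the pan's y, its centre 4.5 mm below this point; the wall below is 4 mm thick. Same axes as the pan.
- garlic_1: One of three alike whole garlic bulbs, 56 mm in diameter and high, about 34 g, that lie on the tray. Origin: centre of its underside. Friction with the tray about 0.6 (0.45 to 0.75): it slides or tumbles out over the front when the tray is tipped about 45 to 50 degrees.
- garlic_2: One of three alike whole garlic bulbs, 56 mm in diameter and high, about 34 g, that lie on the tray. Origin: centre of its underside. Friction with the tray about 0.6 (0.45 to 0.75): it slides or tumbles out over the front when the tray is tipped about 45 to 50 degrees.
- garlic_3: One of three alike whole garlic bulbs, 56 mm in diameter and high, about 34 g, that lie on the tray. Origin: centre of its underside. Friction with the tray about 0.6 (0.45 to 0.75): it slides or tumbles out over the front when the tray is tipped about 45 to 50 degrees.
- mug: Bystander: pale mug, 83 mm across, 94 mm high, with a handle, right of the tray (smaller y). Origin: centre of its underside.
- pepper_shaker: Bystander: pepper shaker, 44 mm across, 90 mm high, left of the pan. Origin: centre of its underside.
- peeler: Bystander: vegetable peeler lying flat, 170 x 25 x 18 mm, left of the pan. Origin: centre of its underside.

How it is judged (in metres and radians):
On the way, in this order (a step that is already met when the one before it is completed fails the run):
1. the tray, with all three bulbs still on it, is about level and rests by its catch on the pan's near long rim (x of tray_lip in the frame of pan_rim between -0.015 and 0.015 m and y of tray_lip in the frame of pan_rim between -0.065 and 0.065 m and z of tray_lip in the frame of pan_rim between -0.015 and 0.012 m and x of garlic_1 in the frame of tray between -0.09 and 0.09 m and y of garlic_1 in the frame of tray between -0.08 and 0.08 m and z of garlic_1 in the frame of tray between 0 and 0.075 m and x of garlic_2 in the frame of tray between -0.09 and 0.09 m and y of garlic_2 in the frame of tray between -0.08 and 0.08 m and z of garlic_2 in the frame of tray between 0 and 0.075 m and x of garlic_3 in the frame of tray between -0.09 and 0.09 m and y of garlic_3 in the frame of tray between -0.08 and 0.08 m and z of garlic_3 in the frame of tray between 0 and 0.075 m and angle between tray's own z axis and vertical below 0.2 rad and contact force between tray and pan above 0.3 N), for 0.15 s.
2. all three bulbs are in the pan while the tray is still tipped more than 25 degrees with its catch on the rim (x of tray_lip in the frame of pan_rim between -0.015 and 0.015 m and y of tray_lip in the frame of pan_rim between -0.065 and 0.065 m and z of tray_lip in the frame of pan_rim between -0.015 and 0.012 m and x of garlic_1 in the frame of pan between -0.085 and 0.085 m and y of garlic_1 in the frame of pan between -0.135 and 0.135 m and z of garlic_1 in the frame of pan between -0.005 and 0.095 m and x of garlic_2 in the frame of pan between -0.085 and 0.085 m and y of garlic_2 in the frame of pan between -0.135 and 0.135 m and z of garlic_2 in the frame of pan between -0.005 and 0.095 m and x of garlic_3 in the frame of pan between -0.085 and 0.085 m and y of garlic_3 in the frame of pan between -0.135 and 0.135 m and z of garlic_3 in the frame of pan between -0.005 and 0.095 m and angle between tray's own z axis and vertical above 0.44 rad), for 0.1 s.
At the end, for the whole second after the job is handed in: All three bulbs lie in the pan, the pan stands flat, and the empty tray stands flat on the bench (within 6 mm in height and 0.06 rad in tilt), at rest and not touching the pan (x of garlic_1 in the frame of pan between -0.085 and 0.085 m and y of garlic_1 in the frame of pan between -0.135 and 0.135 m and z of garlic_1 in the frame of pan between -0.005 and 0.095 m and x of garlic_2 in the frame of pan between -0.085 and 0.085 m and y of garlic_2 in the frame of pan between -0.135 and 0.135 m and z of garlic_2 in the frame of pan between -0.005 and 0.095 m and x of garlic_3 in the frame of pan between -0.085 and 0.085 m and y of garlic_3 in the frame of pan between -0.135 and 0.135 m and z of garlic_3 in the frame of pan between -0.005 and 0.095 m and height (world z) of tray between -0.004 and 0.006 m and angle between each of tray, pan's own z axis and vertical below 0.06 rad and contact force between tray and pan below 0.05 N and linear speed of tray below 0.02 m/s and linear speed of each of garlic_1, garlic_2, garlic_3 below 0.05 m/s).
It fails at once if the pan is shoved more than 40 mm (distance of pan from where it was at the start of the episode above 0.04 m).
It fails at once if the mug is moved more than 30 mm (distance of mug from where it was at the start of the episode above 0.03 m).
It fails at once if the pepper shaker is moved more than 30 mm (distance of pepper_shaker from where it was at the start of the episode above 0.03 m).
It fails at once if the peeler is moved more than 30 mm (distance of peeler from where it was at the start of the episode above 0.03 m).
It also fails if it takes over 54 s, if anything falls off the work surface, if the arm or the gripper's body presses on something with over 40 N, if the wrist force passes 120 N, or if a joint passes its speed limit or range.

## Working session

There is one attempt and no reset: what is moved stays moved. The work goes in short steps, Python scripts to look and compute and a tool call to move; the robot and the scene stay as the last step left them, time stands still between calls to the robot, and variables do not carry over. Pictures are saved under pics/ and viewed, at most 10 in all, crops included, and the job is handed in when it is done.

Besides the shell and the picture viewer there is one more tool, called after "Emit:" by a JSON object that holds its "name" and its "arguments", one argument or row to a line. apply_moves: Moves the arm, as the interface text tells. Shift numbers are shares of 0.1 m and turn numbers shares of 1.5 rad, none past 1 either way. Its arguments: {"type":"object","properties":{"commands":{"type":"array","items":{"type":"number"}}},"required":["commands"]}

```bash
mkdir -p pics; ls; cat > h.py <<'E'
import numpy as np, cv2
from workcell import robot
def cloud(c, pose=None):
    """world point per pixel (480x640x3), nan where no reading"""
    P=c.get("pose") if pose is None else pose
    v,u=np.mgrid[0:480,0:640]
    n=cv2.undistortPoints(np.stack([u.ravel(),v.ravel()],1).astype(np.float64)[:,None],np.array(c["mtx"]),np.array(c["dist"],float))[:,0]
    z=c["range_z"].ravel().astype(float); z=np.where(z>0,z,np.nan)
    X=np.c_[n*z[:,None],z]
    P=np.array(P)
    return (X@P[:3,:3].T+P[:3,3]).reshape(480,640,3)
E
python3 - <<'E'
from h import *
o=robot.get_obs(); print({k:np.round(v,3).tolist() for k,v in o.items()}, robot.grip_point_offset)
for n in("scene","side"):
    c=robot.capture(n); cv2.imwrite(f"pics/{n}0.png",c["img"]); np.savez(f"{n}0.npz",**c); print(n,np.round(c["pose"],3).tolist())
E
```

```text
pics
{'clock': 0.0, 'joints': [60.952, 23.602, -0.727, 91.505, 0.322, 64.989, -4.709], 'qvel': [-0.058, -0.069, 0.001, 0.029, -0.025, 0.039, -0.011], 'effort': [0.0, -60.061, 0.682, -29.94, 0.014, 0.011, -0.0], 'tcp_pos': [0.265, -0.565, 0.23], 'ee_rot': [[0.905, 0.425, -0.001], [0.425, -0.905, 0.001], [-0.0, -0.002, -1.0]], 'force': [0.226, 0.277, 0.353], 'torque': [-0.028, 0.005, 0.028], 'gripper_force': 0.0, 'width': 0.085} -0.0187
scene [[-0.479, -0.654, 0.586, -0.456], [-0.878, 0.363, -0.312, 0.471], [-0.008, -0.663, -0.748, 1.301], [0.0, 0.0, 0.0, 1.0]]
side [[0.93, -0.211, 0.299, 0.017], [-0.366, -0.573, 0.733, -1.122], [0.017, -0.792, -0.61, 1.028], [0.0, 0.0, 0.0, 1.0]]
```

View pics/scene0.png

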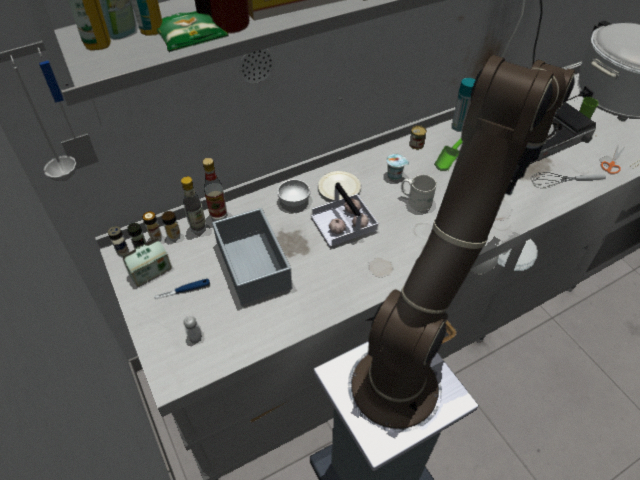

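View pics/side0.png

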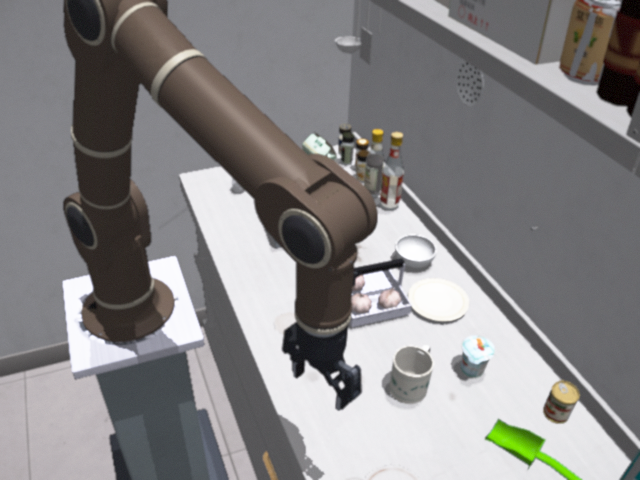

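The scene view shows the pan at about (252,255), the tray with its black handle at (345,210), the mug at (420,192), the peeler at (185,288) and the shaker at (192,330). The side view shows the tray at (375,295), with the arm hiding the pan.

```bash
cat > m.py <<'E'
from h import *
def rect(P,name):
    r=cv2.minAreaRect((P[:,:2]*1000).astype(np.float32)); print(name,len(P),"c",np.round(r[0],1),"size",np.round(r[1],1),"ang",round(r[2],2),"z",np.round(np.percentile(P[:,2],[2,50,98]),4)); return r
E
python3 - <<'E'
from m import *
c=np.load("scene0.npz"); W=cloud(c); img=c["img"].astype(int); z=W[...,2]
def roi(x0,x1,y0,y1):
    m=np.zeros((480,640),bool); m[y0:y1,x0:x1]=1; return m
print("bench",np.nanmedian(z[330:340,240:260]), np.nanmedian(z[205:212,400:405]))
m=roi(205,295,200,310)&(z>0.092)&(z<0.11); rect(W[m],"panrim")
m=roi(205,295,200,310)&(z>0.0)&(z<0.012)&False
dark=img.max(2)<60
m=roi(325,375,175,225)&dark&(z>0.085)&(z<0.14); r=rect(W[m],"handle"); print(W[m].min(0),W[m].max(0))
m=roi(305,380,180,250)&(z>0.034)&(z<0.050); rect(W[m],"traywalls")
m=roi(305,380,180,250)&(z>0.004)&(z<0.15); rect(W[m],"trayall")
m=roi(400,440,170,215)&(z>0.08)&(z<0.11); rect(W[m],"mug")
m=roi(180,205,312,345)&(z>0.075)&(z<0.1); rect(W[m],"shaker")
big=cv2.resize(c["img"][165:320,200:440],None,fx=3.3,fy=3.3,interpolation=cv2.INTER_CUBIC); cv2.imwrite("pics/crop0.png",big)
E
```

```text
bench -7.581523923327893e-06 0.0002305594930789301
panrim 760 c [594.8 146.7] size [163.8 367.4] ang 83.42 z [0.0927 0.0992 0.1055]
handle 201 c [ 553.6 -189.4] size [ 16.2 157.1] ang 85.94 z [0.1021 0.1179 0.1242]
[ 0.47560984 -0.2003977   0.08940315] [ 0.63213322 -0.17682702  0.12604861]
traywalls 558 c [ 611.7 -187. ] size [171.4 273.3] ang 86.17 z [0.0344 0.0416 0.0493]
trayall 3321 c [ 600.9 -204. ] size [259.1 324. ] ang 60.91 z [0.0044 0.0179 0.1202]
mug 228 c [ 521.9 -457.4] size [86.3 98.6] ang 89.19 z [0.0805 0.0887 0.0986]
shaker 124 c [390.1 403.1] size [33.1 32.6] ang 68.47 z [0.0758 0.0857 0.0919]
```

View pics/crop0.png

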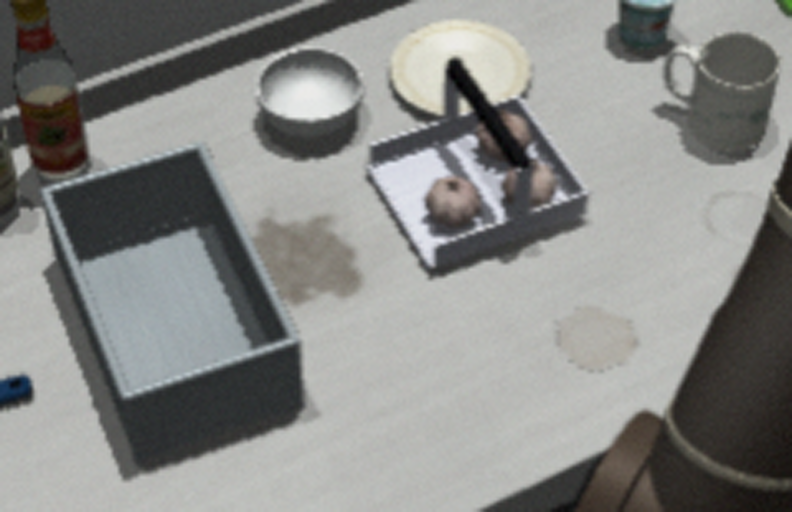

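The crop shows the pan rim corners at about (48,188), (203,150), (298,345) and (127,392). The tray opens to the left, towards the pan, with its handle running (455,65) to (520,162). Two bulbs sit at the rear and one at the front.

```bash
cat >> m.py <<'E'
def ray(c,uv,h):
    n=cv2.undistortPoints(np.array(uv,float)[:,None],np.array(c["mtx"]),np.array(c["dist"],float))[:,0]
    P=np.array(c["pose"]); d=np.c_[n,np.ones(len(n))]@P[:3,:3].T
    return P[:3,3]+d*((h-P[2,3])/d[:,2])[:,None]
def line(P):
    vx,vy,x,y=cv2.fitLine((P[:,:2]*1000).astype(np.float32),cv2.DIST_HUBER,0,.01,.01).ravel()
    return np.degrees(np.arctan2(vy,vx)),(x,y)
E
python3 - <<'E'
from m import *
c=np.load("scene0.npz"); W=cloud(c); z=W[...,2]; img=c["img"].astype(int)
k=np.array([[48,188],[203,150],[298,345],[127,392]])/3.3+[200,165]
R=ray(c,k,0.1); print(np.round(R[:,:2]*1000,1)); print(np.round(np.linalg.norm(np.roll(R,-1,0)-R,axis=1)*1000,1), np.round(np.degrees([np.arctan2(*(R[2]-R[1])[[1,0]]),np.arctan2(*(R[3]-R[0])[[1,0]])]),2))
m=((z>0.090)&(z<0.11)).astype(np.uint8); q=np.zeros_like(m); cv2.fillPoly(q,[k.astype(int)],1); q=cv2.dilate(q,np.ones((5,5)))
m&=q; P=W[m>0]; rect(P,"pan")
# rim strips
S=P[np.abs(P[:,2]-.1)<.006]
for lo,hi,n in((60,90,"near"),(200,245,"far")):
    s=S[(S[:,1]*1000>lo)&(S[:,1]*1000<hi)&(S[:,0]>.48)&(S[:,0]<.70)]; print(n,len(s),line(s),np.round(np.percentile(s,[5,50,95],axis=0)*1000,1).tolist())
# handle
dark=img.max(2)<60
b=np.zeros((480,640),bool); b[175:225,325:375]=1
H=W[b&dark&(z>.108)&(z<.13)]; rect(H,"handle"); print(line(H))
T=W[b&dark&(z>.116)&(z<.126)]; rect(T,"htop"); print(line(T))
# tray walls
b=np.zeros((480,640),bool); b[195:250,305:380]=1
Wl=W[b&(z>.036)&(z<.047)]; print("walls",np.round(np.percentile(Wl*1000,[1,99],axis=0),1).tolist())
rear=Wl[(Wl[:,1]<-.25)&(Wl[:,1]>-.29)]; print("rear",len(rear),line(rear))
kt=np.array([[370,165],[520,100],[587,195],[435,258]])/3.3+[200,165]; R=ray(c,kt,.043);print(np.round(R[:,:2]*1000,1),np.round(np.linalg.norm(np.roll(R,-1,0)-R,axis=1)*1000,1))
E
```

```text
[[681.1 210.8]
 [655.4  63.5]
 [403.4  90.5]
 [428.4 239.4]]
[149.5 253.4 151.  254.3] [173.88 173.54]
pan 745 c [546.7 152.3] size [163.8 270.5] ang 83.42 z [0.0917 0.0991 0.1056]
near 154 (np.float32(-4.844393), (np.float32(573.316), np.float32(73.456276))) [[489.4, 63.2, 94.7], [582.8, 73.4, 100.0], [667.9, 84.9, 104.0]]
far 166 (np.float32(-6.332137), (np.float32(578.79254), np.float32(225.83498))) [[486.3, 211.2, 95.5], [580.6, 225.9, 99.2], [679.8, 236.4, 103.6]]
handle 176 c [ 552.8 -189.3] size [ 16.2 155.7] ang 85.94 z [0.1093 0.1185 0.1243]
(np.float32(-3.5327299), (np.float32(553.8141), np.float32(-186.20204)))
htop 126 c [ 552.8 -189.2] size [ 14.9 155.8] ang 85.45 z [0.1164 0.1198 0.1243]
(np.float32(-4.2363634), (np.float32(551.7828), np.float32(-187.24022)))
walls [[475.5, -268.9, 36.1], [688.9, -98.7, 46.8]]
rear 86 (np.float32(-3.8162398), (np.float32(544.9344), np.float32(-261.76932)))
[[ 609.6  -90.8]
 [ 615.9 -267.6]
 [ 472.5 -255.1]
 [ 474.   -86.6]] [176.9 144.  168.5 135.6]
```

Measured: the pan is 163.8×270 mm (162×265 expected) with its +x at about 83.5°, so the rim middle is near (538, 76). The handle top is at z≈0.120, centred at (553,-189), with the tray's x at about 86°. These match the sizes given, so I'm moving above the tray.

Emit:
{"name": "apply_moves", "arguments": {
  "commands": [0.84, -0.44, 0, 0, 0, 0, 0, 0.84, -0.44, 0, 0, 0, 0, 0, 0.84, -0.44, 0, 0, 0, 0, 0]
}}

```text
clock: 0.35
tcp_pos: [0.3275, -0.4847, 0.2308]
ee_rot: [[0.903, 0.43, 0.002], [0.43, -0.903, 0.004], [0.003, -0.002, -1.0]]
force: [2.1, -1.0, -0.3]
width: 0.0855
gripper_force: 0.0
```

Emit:
{"name": "apply_moves", "arguments": {
  "commands": [0.84, -0.44, 0, 0, 0, 0, 0, 0.84, -0.44, 0, 0, 0, 0, 0, 0.84, -0.44, 0, 0, 0, 0, 0]
}}

```text
clock: 0.6
tcp_pos: [0.3848, -0.4086, 0.2311]
ee_rot: [[0.902, 0.432, 0.002], [0.432, -0.902, 0.003], [0.003, -0.002, -1.0]]
force: [0.5, 0.3, -0.2]
width: 0.0855
gripper_force: 0.0
```

Emit:
{"name": "apply_moves", "arguments": {
  "commands": [0.84, -0.44, 0, 0, 0, 0, 0, 0.84, -0.44, 0, 0, 0, 0, 0, 0.84, -0.44, 0, 0, 0, 0, 0]
}}

```text
clock: 0.85
tcp_pos: [0.4418, -0.3328, 0.2312]
ee_rot: [[0.902, 0.432, 0.002], [0.432, -0.902, 0.003], [0.003, -0.002, -1.0]]
force: [-0.1, 1.3, -0.1]
width: 0.0855
gripper_force: 0.0
```

Emit:
{"name": "apply_moves", "arguments": {
  "commands": [0.84, -0.44, 0, 0, 0, 0, 0, 0.84, -0.44, 0, 0, 0, 0, 0, 0.84, -0.44, 0, 0, 0, 0, 0]
}}

```text
clock: 1.1
tcp_pos: [0.4988, -0.257, 0.2312]
ee_rot: [[0.902, 0.432, 0.002], [0.432, -0.902, 0.003], [0.003, -0.002, -1.0]]
force: [0.4, 0.2, -0.8]
width: 0.0852
gripper_force: 0.0
```

Emit:
{"name": "apply_moves", "arguments": {
  "commands": [0.84, -0.44, 0, 0, 0, 0.34, 0, 0.84, -0.44, 0, 0, 0, 0.34, 0, 0.84, -0.44, 0, 0, 0, 0.34, 0, 0.84, -0.44, 0, 0, 0, 0.34, 0, 0.84, -0.44, 0, 0, 0, 0.34, 0]
}}

```text
clock: 1.52
tcp_pos: [0.5529, -0.1864, 0.2308]
ee_rot: [[0.997, -0.073, -0.001], [-0.073, -0.997, 0.001], [-0.001, -0.001, -1.0]]
force: [0.6, -0.4, -0.4]
width: 0.0855
gripper_force: 0.0
```

```bash
python3 - <<'E'
from m import *
o=robot.get_obs(); c=robot.capture("wrist")
T=np.eye(4); T[:3,:3]=o["ee_rot"]; T[:3,3]=o["tcp_pos"]; P=T@np.array(c["mount"])
np.savez("wrist0.npz",**c,pose=P); cv2.imwrite("pics/wrist0.png",c["img"])
print(np.round(o["tcp_pos"],4),np.round(c["mount"],3).tolist())
W=cloud(c,P); z=W[...,2]; img=c["img"].astype(int); dark=img.max(2)<70
near=(np.hypot(W[...,0]-.553,W[...,1]+.189)<.1)
H=W[near&dark&(z>.112)&(z<.128)]; rect(H,"htop"); print(line(H)); print(np.round(np.percentile(H,[1,99],axis=0),4).tolist())
E
```

```text
[ 0.5529 -0.1864  0.2308] [[-0.0, -0.964, -0.264, 0.066], [1.0, -0.0, 0.0, 0.001], [-0.0, -0.264, 0.964, -0.142], [0.0, 0.0, 0.0, 1.0]]
htop 5434 c [ 558.4 -187.7] size [ 14.  154.8] ang 85.77 z [0.1163 0.1188 0.1202]
(np.float32(-4.232365), (np.float32(564.39343), np.float32(-188.19426)))
[[0.484, -0.1984, 0.116], [0.6342, -0.1774, 0.1204]]
```

View pics/wrist0.png

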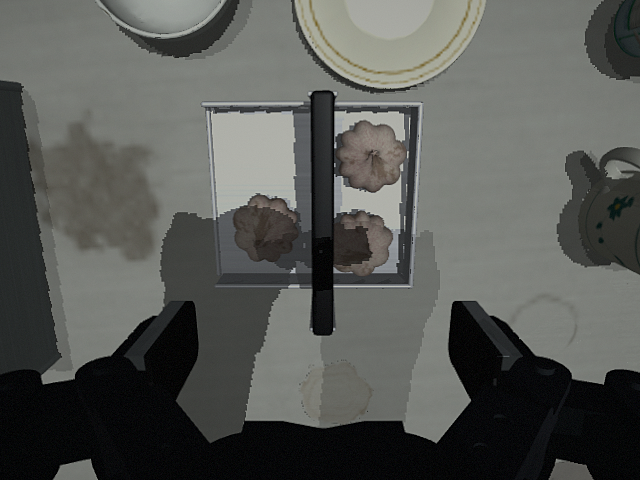

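The wrist view shows the bar at column 322, running vertically along rows 92–335. The three bulbs are at (267,228), (370,157) and (360,240), and the pan wall is at the far left. Bar centre is about (0.557,-0.188), top at z≈0.119, angle -4.2°, which agrees with the scene camera. Descending to grasp.

Emit:
{"name": "apply_moves", "arguments": {
  "commands": [0.03, 0.014, 0.35, 0, 0, 0, 0, 0.03, 0.014, 0.7, 0, 0, 0, 0, 0.03, 0.014, 1.0, 0, 0, 0, 0, 0.03, 0.014, 1.0, 0, 0, 0, 0]
}}

```text
clock: 1.9
tcp_pos: [0.5507, -0.19, 0.1255]
ee_rot: [[0.998, -0.069, -0.01], [-0.069, -0.998, 0.002], [-0.01, -0.002, -1.0]]
force: [-0.7, -0.2, 0.2]
width: 0.0855
gripper_force: 0.0
```

Emit:
{"name": "apply_moves", "arguments": {
  "commands": [0, 0, 0.2, 0, 0, 0, 0, 0, 0, 0.38, 0, 0, 0, 0, 0, 0, 0.38, 0, 0, 0, 0, 0, 0, 0.38, 0, 0, 0, 0]
}}

```text
clock: 2.23
tcp_pos: [0.5549, -0.1906, 0.0941]
ee_rot: [[0.998, -0.07, -0.001], [-0.07, -0.998, -0.0], [-0.001, 0.0, -1.0]]
force: [0.1, 0.7, 0.4]
width: 0.0853
gripper_force: 0.0
```

Emit:
{"name": "apply_moves", "arguments": {
  "commands": [0, 0, 0, 0, 0, 0, 0.6, 0, 0, 0, 0, 0, 0, 0.8, 0, 0, 0, 0, 0, 0, 1, 0, 0, 0, 0, 0, 0, 1, 0, 0, 0, 0, 0, 0, 1]
}}

```text
clock: 2.65
tcp_pos: [0.5555, -0.1899, 0.094]
ee_rot: [[0.997, -0.071, 0.001], [-0.071, -0.997, -0.0], [0.001, 0.0, -1.0]]
force: [0.6, 1.3, -0.4]
width: 0.0256
gripper_force: 0.0
```

Emit:
{"name": "apply_moves", "arguments": {
  "commands": [0, 0, 0, 0, 0, 0, 1, 0, 0, 0, 0, 0, 0, 1, 0, 0, 0, 0, 0, 0, 1, 0, 0, 0, 0, 0, 0, 1, 0, 0, 0, 0, 0, 0, 1]
}}

```text
clock: 3.07
tcp_pos: [0.5556, -0.1894, 0.0939]
ee_rot: [[0.998, -0.071, 0.001], [-0.071, -0.998, 0.0], [0.001, -0.0, -1.0]]
force: [-1.2, 1.8, 5.8]
width: 0.0131
gripper_force: 59.8
```

Gripped: width 13.1 mm, force 60 N. Lifting level.

Emit:
{"name": "apply_moves", "arguments": {
  "commands": [0, 0, -0.05, 0, 0, 0, 1, 0, 0, -0.15, 0, 0, 0, 1, 0, 0, -0.3, 0, 0, 0, 1, 0, 0, -0.45, 0, 0, 0, 1, 0, 0, -0.6, 0, 0, 0, 1]
}}

```text
clock: 3.48
tcp_pos: [0.5545, -0.1899, 0.1538]
ee_rot: [[0.997, -0.071, -0.002], [-0.071, -0.997, 0.0], [-0.002, -0.0, -1.0]]
force: [0.2, -0.3, -6.2]
width: 0.0131
gripper_force: 58.6
```

Emit:
{"name": "apply_moves", "arguments": {
  "commands": [0, 0, -0.15, 0, 0, 0, 1, 0, 0, -0.3, 0, 0, 0, 1, 0, 0, -0.45, 0, 0, 0, 1, 0, 0, -0.55, 0, 0, 0, 1, 0, 0, -0.6, 0, 0, 0, 1]
}}

```text
clock: 3.9
tcp_pos: [0.5554, -0.1901, 0.2149]
ee_rot: [[0.997, -0.071, 0.001], [-0.071, -0.997, -0.001], [0.002, 0.001, -1.0]]
force: [1.0, -0.1, -4.5]
width: 0.0133
gripper_force: 58.6
```

Emit:
{"name": "apply_moves", "arguments": {
  "commands": [0, -0.05, -0.05, 0, 0, 0, 1, 0, -0.15, -0.05, 0, 0, 0, 1, 0, -0.25, -0.05, 0, 0, 0, 1, 0, -0.35, -0.05, 0, 0, 0, 1, 0, -0.45, -0.05, 0, 0, 0, 1]
}}

```text
clock: 4.32
tcp_pos: [0.5581, -0.143, 0.2175]
ee_rot: [[0.998, -0.07, -0.001], [-0.07, -0.998, 0.001], [-0.001, -0.001, -1.0]]
force: [-0.6, -0.5, -5.0]
width: 0.0131
gripper_force: 58.6
```

Emit:
{"name": "apply_moves", "arguments": {
  "commands": [0, -0.1, 0, 0, 0, 0, 1, 0, -0.2, 0, 0, 0, 0, 1, 0, -0.3, 0, 0, 0, 0, 1, 0, -0.38, 0, 0, 0, 0, 1, 0, -0.42, 0, 0, 0, 0, 1]
}}

```text
clock: 4.73
tcp_pos: [0.5615, -0.1011, 0.2183]
ee_rot: [[0.998, -0.07, 0.0], [-0.07, -0.998, 0.001], [0.0, -0.001, -1.0]]
force: [0.3, -0.1, -4.9]
width: 0.0127
gripper_force: 58.6
```

```bash
python3 - <<'E'
from m import *
o=robot.get_obs(); c=robot.capture("wrist"); s=robot.capture("scene")
T=np.eye(4); T[:3,:3]=o["ee_rot"]; T[:3,3]=o["tcp_pos"]; P=T@np.array(c["mount"])
np.savez("wrist1.npz",**c,pose=P); np.savez("scene1.npz",**s)
print(np.round(o["tcp_pos"],4),np.round(o["force"],2))
a=c["img"]; b=s["img"][150:330,190:430]
cv2.imwrite("pics/both1.png",np.hstack([cv2.resize(a,(400,300)),cv2.resize(b,(400,300))]))
W=cloud(c,P); z=W[...,2]; m=(W[...,1]>.04)&(W[...,1]<.11)&(z>.09)&(z<.107)
R=W[m]; print(len(R)); 
if len(R)>20: print(line(R),np.round(np.percentile(R*1000,[2,50,98],axis=0),1).tolist())
W=cloud(s); z=W[...,2]; m=(W[...,1]>.04)&(W[...,1]<.11)&(z>.092)&(z<.108)&(W[...,0]>.45)&(W[...,0]<.65); R=W[m]; print("scene",len(R),line(R))
E
```

```text
[ 0.5615 -0.1011  0.2183] [ 0.33 -0.08 -4.86]
5610
(np.float32(-5.671837), (np.float32(571.2246), np.float32(72.76275))) [[453.3, 61.1, 92.8], [585.7, 72.7, 97.9], [671.2, 87.0, 100.0]]
scene 152 (np.float32(-6.23249), (np.float32(547.8139), np.float32(75.70165)))
```

View pics/both1.png

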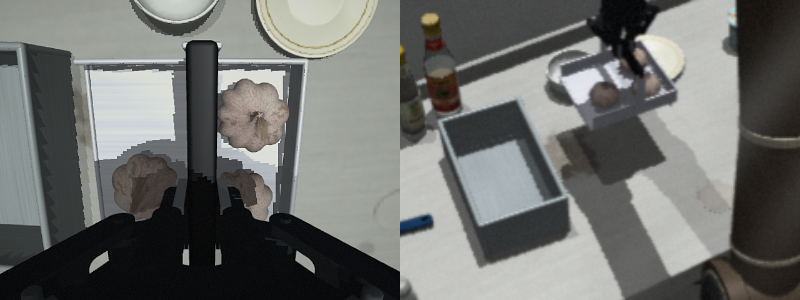

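The wrist half shows the tray level with all three bulbs at (145,185), (252,115) and (262,195). Its front edge is at column 85, parallel to the rim at column 65. The scene half shows the same, with the tray hanging clear. Next I measure the gap between lip and rim in the wrist view.

```bash
python3 - <<'E'
from m import *
c=np.load("wrist1.npz"); W=cloud(c,c["pose"]); z=W[...,2]
R=W[(W[...,1]>.04)&(W[...,1]<.11)&(z>.0965)&(z<.106)]; print("crest",len(R),line(R),np.median(R[:,2]))
F=W[(z>.128)&(z<.15)&(W[...,1]<0.0)&(W[...,1]>-.05)]
print("tray floor/lip z",np.percentile(F[:,2],[5,50,95]))
for x in (.52,.54,.56,.58,.60):
    f=F[abs(F[:,0]-x)<.004]; r=R[abs(R[:,0]-x)<.004]
    print(x, len(f), np.round(f[:,1].max()*1000 if len(f) else 0,1), f[f[:,1].argmax(),2] if len(f) else 0, "rim",np.round(np.percentile(r[:,1]*1000,[2,50,98]),1) if len(r) else 0)
# side extents of tray at wall tops
Wl=W[(z>.160)&(z<.172)&(W[...,1]<.0)&(W[...,1]>-.2)]; print("wall x",np.round(np.percentile(Wl[:,0]*1000,[0.5,99.5]),1))
# handle
H=W[(z>.23)&(z<.25)&(abs(W[...,1]+.1)<.03)]; rect(H,"h")
# pan far end corners
q=W[(z>.092)&(z<.106)&(W[...,1]>.04)]; print("pan rim max x",np.round(np.percentile(q[:,0],99.5),4))
c=np.load("scene1.npz"); W=cloud(c); z=W[...,2]
m=((z>.09)&(z<.108)&(W[...,1]>.04)&(W[...,1]<.26)&(W[...,0]>.38)&(W[...,0]<.70)).astype(np.uint8); m[:,:205]=0
rect(W[m>0],"pan")
E
```

```text
crest 4227 (np.float32(-5.6416316), (np.float32(571.0004), np.float32(73.74793))) 0.09837444092199804
tray floor/lip z [0.13533396 0.13652499 0.1392178 ]
0.52 327 -3.9 0.13861435223926377 rim [75.7 78.8 83.4]
0.54 318 -5.3 0.13878676491089068 rim [73.7 76.7 81.1]
0.56 769 -6.2 0.1383528526272276 rim [71.6 74.6 79.4]
0.58 1103 -8.3 0.13871500543002835 rim [69.2 72.5 77.3]
0.6 1146 -9.2 0.13797435239400918 rim [67.3 70.4 74.6]
wall x [515.4 644.7]
h 19267 c [ 586.2 -101.5] size [112.9  39.8] ang 4.68 z [0.2339 0.2431 0.2465]
pan rim max x 0.6728
pan 753 c [548.2 151.7] size [163.6 273.7] ang 84.0 z [0.0909 0.0987 0.1051]
```

The wrist gap agrees with the dead-reckoned one to about 1 mm. The lip is at y≈-22 and the rim crest at y≈75 (x=0.56), angled about -6°. So I need to shift (-29, +99) mm in world axes and turn 2°.

Emit:
{"name": "apply_moves", "arguments": {
  "commands": [-0.02, -0.05, 0, 0, 0, 0, 1, -0.06, -0.15, 0, 0, 0, 0, 1, -0.1, -0.25, 0, 0, 0, 0, 1, -0.14, -0.35, 0, 0, 0, 0, 1, -0.18, -0.45, 0, 0, 0, 0, 1]
}}

```text
clock: 5.25
tcp_pos: [0.5461, -0.0554, 0.2183]
ee_rot: [[0.997, -0.071, 0.0], [-0.071, -0.997, 0.0], [0.0, -0.0, -1.0]]
force: [-0.1, 0.2, -5.4]
width: 0.0131
gripper_force: 58.6
```

Emit:
{"name": "apply_moves", "arguments": {
  "commands": [-0.04, -0.1, 0, 0, 0, 0.005, 1, -0.08, -0.2, 0, 0, 0, 0.01, 1, -0.12, -0.31, 0, 0, 0, 0.015, 1, -0.15, -0.41, 0, 0, 0, 0.02, 1, -0.17, -0.47, 0, 0, 0, 0.023, 1]
}}

```text
clock: 5.67
tcp_pos: [0.5324, -0.0065, 0.2185]
ee_rot: [[0.995, -0.104, 0.0], [-0.104, -0.995, 0.001], [0.0, -0.001, -1.0]]
force: [-0.9, -0.4, -4.4]
width: 0.0128
gripper_force: 58.6
```

Emit:
{"name": "apply_moves", "arguments": {
  "commands": [0, -0.03, 0, 0, 0, 0, 1, 0, -0.04, 0, 0, 0, 0, 1, 0, -0.04, 0, 0, 0, 0, 1]
}}

```text
clock: 5.92
tcp_pos: [0.5336, -0.0048, 0.2184]
ee_rot: [[0.994, -0.105, 0.0], [-0.105, -0.994, -0.0], [0.0, 0.0, -1.0]]
force: [0.5, 0.2, -4.2]
width: 0.013
gripper_force: 58.6
```

```bash
python3 - <<'E'
from m import *
o=robot.get_obs(); c=robot.capture("wrist"); s=robot.capture("side")
T=np.eye(4); T[:3,:3]=o["ee_rot"]; T[:3,3]=o["tcp_pos"]; P=T@np.array(c["mount"])
np.savez("wrist2.npz",**c,pose=P)
print(np.round(o["tcp_pos"],4),np.round(o["force"],2),np.round(o["joints"],1))
cv2.imwrite("pics/both2.png",np.hstack([cv2.resize(c["img"],(400,300)),cv2.resize(s["img"],(400,300))]))
W=cloud(c,P); z=W[...,2]
print("lip",line(W[(z>.137)&(z<.142)&(W[...,1]>.085)&(W[...,1]<.105)]))
R=W[(W[...,1]>.1)&(z>.09)&(z<.107)]; print(len(R)); rect(R,"rim") if len(R)>20 else 0
R=W[(W[...,1]>.04)&(W[...,1]<.11)&(z>.09)&(z<.107)]; print(len(R),np.round(R[::max(1,len(R)//12)],4))
E
```

```text
[ 0.5336 -0.0048  0.2184] [ 0.53  0.15 -4.21] [   4.8   16.   -11.5  104.5    3.7   59.9 -104.2]
lip (np.float32(-4.768851), (np.float32(520.89514), np.float32(88.76238)))
3262
rim 3262 c [550.7 167. ] size [130.7 264.7] ang 83.88 z [0.0927 0.0978 0.0999]
2628 [[0.6742 0.0829 0.097 ]
 [0.6743 0.0998 0.0987]
 [0.6702 0.0749 0.0985]
 [0.6719 0.104  0.0997]
 [0.6683 0.0825 0.0994]
 [0.6655 0.0607 0.095 ]
 [0.6667 0.0864 0.0967]
 [0.6622 0.0655 0.0982]
 [0.6546 0.0655 0.0989]
 [0.6478 0.0627 0.0951]
 [0.6402 0.0668 0.0976]
 [0.6324 0.0694 0.0995]]
```

View pics/both2.png

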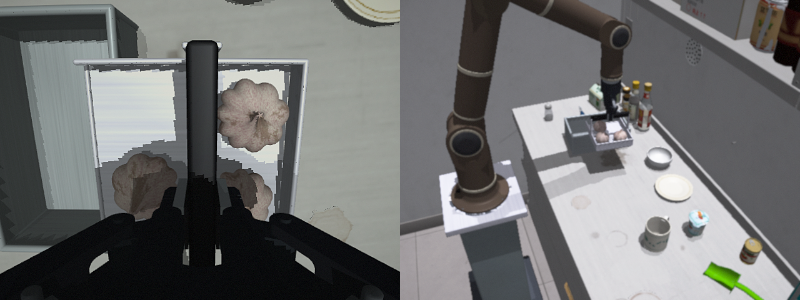

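The wrist half shows the tray's front overlapping the pan's near rim, with all bulbs still on. The side half shows the tray held above the pan. One quick refinement of the rim line from this close view.

```bash
python3 - <<'E'
from m import *
c=np.load("wrist2.npz"); W=cloud(c,c["pose"]); z=W[...,2]
t=np.radians(-6.1); ex=np.array([np.cos(t),np.sin(t)]); ey=np.array([-ex[1],ex[0]])
A=W[(z>.097)&(z<.106)&(W[...,1]>.04)&(W[...,1]<.3)&(W[...,0]<.72)]; u=A[:,:2]@ex*1000; v=A[:,:2]@ey*1000
print("u range",np.percentile(u,[.5,99.5]),"v",np.percentile(v,[.5,99.5]))
n=(v<np.percentile(v,.5)+9)&(u<np.percentile(u,99.5)-12); print("near rim v",np.percentile(v[n],[2,50,98]),"u",u[n].min(),u[n].max(),line(A[n]))
f=(v>np.percentile(v,99.5)-9); print("far v",np.percentile(v[f],[2,50,98]),line(A[f]))
# lip
tcp=np.array([.5336,-.0048]); print("lip by tcp u,v",(tcp@ex*1000, tcp@ey*1000+79.5))
F=W[(z>.13)&(z<.1425)&(W[...,1]>.05)&(W[...,0]<.60)]; u2=F[:,:2]@ex*1000; v2=F[:,:2]@ey*1000
for a in (480,500,520,540,560,580):
    k=abs(u2-a)<4; print(a, np.round(np.percentile(v2[k],[99.5]),1)-16 if k.sum()>10 else None)
Wl=W[(z>.158)&(z<.172)&(W[...,1]>-.06)&(W[...,1]<.09)]; print("wall u",np.percentile(Wl[:,:2]@ex*1000,[1,99]))
E
```

```text
u range [397.95670248 660.82785697] v [131.15973204 287.04512169]
near rim v [131.02813828 134.67532675 138.53098334] u 614.2410149418024 648.8070946491214 (np.float32(-5.5528007), (np.float32(642.3811), np.float32(66.78132)))
far v [278.26748385 284.53311188 288.21402742] (np.float32(-3.5130649), (np.float32(436.10406), np.float32(239.19855)))
lip by tcp u,v (np.float64(531.0887945318918), np.float64(131.42968633317463))
480 [129.3]
500 [129.7]
520 [130.2]
540 [129.2]
560 [129.7]
580 [129.7]
wall u [493.31006044 609.51182672]
```

The lip is about 4 mm short of the rim line (v 130.5 against 134.7) and laterally centred, so I'm correcting and lowering.

Emit:
{"name": "apply_moves", "arguments": {
  "commands": [0, -0.02, 0, 0, 0, 0, 1, 0, -0.042, 0.05, 0, 0, 0, 1, 0, -0.042, 0.12, 0, 0, 0, 1, 0, -0.042, 0.19, 0, 0, 0, 1, 0, -0.042, 0.25, 0, 0, 0, 1]
}}

```text
clock: 6.43
tcp_pos: [0.5334, -0.0007, 0.192]
ee_rot: [[0.994, -0.105, -0.001], [-0.105, -0.994, -0.0], [-0.001, 0.0, -1.0]]
force: [-0.9, 0.4, -4.9]
width: 0.0128
gripper_force: 58.6
```

Emit:
{"name": "apply_moves", "arguments": {
  "commands": [0, 0, 0.03, 0, 0, 0, 1, 0, 0, 0.05, 0, 0, 0, 1, 0, 0, 0.07, 0, 0, 0, 1, 0, 0, 0.07, 0, 0, 0, 1]
}}

```text
clock: 6.77
tcp_pos: [0.5338, -0.0007, 0.186]
ee_rot: [[0.994, -0.106, -0.0], [-0.106, -0.994, -0.0], [-0.0, 0.0, -1.0]]
force: [-0.6, 0.4, -5.1]
width: 0.0129
gripper_force: 58.6
```

Expected contact is at TCP z≈0.184, so I'm easing down in 1 mm steps.

Emit:
{"name": "apply_moves", "arguments": {
  "commands": [0, 0, 0.01, 0, 0, 0, 1, 0, 0, 0.02, 0, 0, 0, 1, 0, 0, 0.02, 0, 0, 0, 1]
}}

```text
clock: 7.02
tcp_pos: [0.5339, -0.0006, 0.1843]
ee_rot: [[0.994, -0.106, 0.0], [-0.106, -0.994, -0.0], [0.0, 0.0, -1.0]]
force: [1.0, -1.3, -5.8]
width: 0.0127
gripper_force: 58.6
```

Emit:
{"name": "apply_moves", "arguments": {
  "commands": [0, 0, 0.01, 0, 0, 0, 1, 0, 0, 0.02, 0, 0, 0, 1, 0, 0, 0.02, 0, 0, 0, 1]
}}

```text
clock: 7.27
tcp_pos: [0.5341, -0.0013, 0.1831]
ee_rot: [[0.994, -0.106, 0.001], [-0.106, -0.994, -0.001], [0.001, 0.0, -1.0]]
force: [-3.9, -3.3, 3.9]
width: 0.013
gripper_force: 60.2
```

Seated: the vertical force changed by about 9 N at TCP z≈0.183, where the floor should meet the rim. I hold briefly, then tip 15° about the bead, whose centre is at (0, -79.5, 88.4) mm in the tool frame.

Emit:
{"name": "apply_moves", "arguments": {
  "commands": [0, 0, 0, 0, 0, 0, 1, 0, 0, 0, 0, 0, 0, 1, 0, 0, 0, 0, 0, 0, 1, 0, 0, 0, 0, 0, 0, 1]
}}

```text
clock: 7.6
tcp_pos: [0.5341, -0.0012, 0.1832]
ee_rot: [[0.994, -0.106, 0.001], [-0.106, -0.994, -0.001], [0.001, 0.001, -1.0]]
force: [-3.1, -4.0, 5.5]
width: 0.0132
gripper_force: 60.3
```

Emit:
{"name": "apply_moves", "arguments": {
  "commands": [0, -0.047, -0.04, -0.035, 0, 0, 1, 0, -0.097, -0.078, -0.07, 0, 0, 1, 0, -0.148, -0.114, -0.105, 0, 0, 1, 0, -0.201, -0.146, -0.14, 0, 0, 1, 0, -0.256, -0.176, -0.175, 0, 0, 1]
}}

```text
clock: 8.02
tcp_pos: [0.5376, 0.0249, 0.2014]
ee_rot: [[0.994, -0.103, -0.024], [-0.106, -0.96, -0.26], [0.003, 0.261, -0.965]]
force: [-1.1, -1.5, 1.1]
width: 0.013
gripper_force: 59.9
```

```bash
cat > piv.py <<'E'
from m import *
o=robot.get_obs(); R=np.array(o["ee_rot"]); t=np.array(o["tcp_pos"])
print("tcp",np.round(t,4),"bead now",np.round(t+R@np.array([0,-.0795,.0884]),4),"tilt",round(np.degrees(np.arccos(-R[2,2])),1),"F",np.round(o["force"],1),"q",np.round(o["joints"],1),"w",round(o["width"],4),o["clock"])
E
python3 piv.py
```

```text
tcp [0.5376 0.0249 0.2014] bead now [0.5437 0.0782 0.0953] tilt 15.2 F [-1.1 -1.5  1.1] q [  -9.4   19.9   -9.6  103.2   18.9   64.7 -124. ] w 0.013 8.0167
```

The pivot is held within 0.6 mm and the force is small. Continuing, with an eye on joint 7.

Emit:
{"name": "apply_moves", "arguments": {
  "commands": [0, -0.047, -0.04, -0.035, 0, 0, 1, 0, -0.097, -0.078, -0.07, 0, 0, 1, 0, -0.148, -0.114, -0.105, 0, 0, 1, 0, -0.201, -0.146, -0.14, 0, 0, 1, 0, -0.256, -0.176, -0.175, 0, 0, 1]
}}

```text
clock: 8.43
tcp_pos: [0.5406, 0.0554, 0.2111]
ee_rot: [[0.994, -0.092, -0.05], [-0.105, -0.86, -0.499], [0.003, 0.501, -0.865]]
force: [0.4, -0.5, -0.2]
width: 0.0134
gripper_force: 59.6
```

```bash
python3 piv.py
```

```text
tcp [0.5406 0.0554 0.2111] bead now [0.5435 0.0797 0.0947] tilt 30.1 F [ 0.4 -0.5 -0.2] q [ -20.9   25.5   -8.3   98.4   28.8   76.7 -136.8] w 0.0134 8.4333
```

Emit:
{"name": "apply_moves", "arguments": {
  "commands": [0, -0.045, -0.042, -0.035, 0, 0, 1, 0, -0.093, -0.08, -0.07, 0, 0, 1, 0, -0.142, -0.116, -0.105, 0, 0, 1, 0, -0.193, -0.149, -0.14, 0, 0, 1, 0, -0.246, -0.18, -0.175, 0, 0, 1]
}}

```text
clock: 8.85
tcp_pos: [0.5435, 0.0861, 0.2133]
ee_rot: [[0.995, -0.074, -0.073], [-0.104, -0.702, -0.704], [0.001, 0.708, -0.706]]
force: [1.0, 1.3, -2.4]
width: 0.0127
gripper_force: 59.7
```

```bash
python3 piv.py
```

```text
tcp [0.5435 0.0861 0.2133] bead now [0.543  0.0797 0.0946] tilt 45.1 F [ 1.   1.3 -2.4] q [ -30.1   33.6   -6.4   92.8   35.    88.9 -144.5] w 0.0127 8.85
```

Emit:
{"name": "apply_moves", "arguments": {
  "commands": [0, -0.031, -0.027, -0.023, 0, 0, 1, 0, -0.063, -0.053, -0.047, 0, 0, 1, 0, -0.097, -0.078, -0.07, 0, 0, 1, 0, -0.131, -0.102, -0.093, 0, 0, 1, 0, -0.131, -0.102, -0.093, 0, 0, 1]
}}

```text
clock: 9.27
tcp_pos: [0.5443, 0.1037, 0.2092]
ee_rot: [[0.995, -0.059, -0.082], [-0.101, -0.598, -0.795], [-0.002, 0.799, -0.601]]
force: [-1.3, 2.1, -1.6]
width: 0.0129
gripper_force: 59.9
```

Emit:
{"name": "apply_moves", "arguments": {
  "commands": [0, 0, 0, 0, 0, 0, 1, 0, 0, 0, 0, 0, 0, 1, 0, 0, 0, 0, 0, 0, 1, 0, 0, 0, 0, 0, 0, 1, 0, 0, 0, 0, 0, 0, 1]
}}

```text
clock: 9.68
tcp_pos: [0.5448, 0.1007, 0.2117]
ee_rot: [[0.994, -0.064, -0.084], [-0.106, -0.599, -0.794], [0.001, 0.798, -0.602]]
force: [0.4, 5.2, -3.5]
width: 0.0131
gripper_force: 60.7
```

```bash
python3 piv.py; python3 - <<'E'
from m import *
o=robot.get_obs(); c=robot.capture("wrist"); s=robot.capture("scene")
cv2.imwrite("pics/both3.png",np.hstack([cv2.resize(c["img"],(400,300)),cv2.resize(s["img"][150:330,190:430],(400,300))]))
E
```

```text
tcp [0.5448 0.1007 0.2117] bead now [0.5425 0.0781 0.095 ] tilt 53.0 F [ 0.4  5.2 -3.5] q [ -34.1   38.5   -5.1   89.7   37.4   95.  -147.1] w 0.0131 9.6833
```

View pics/both3.png

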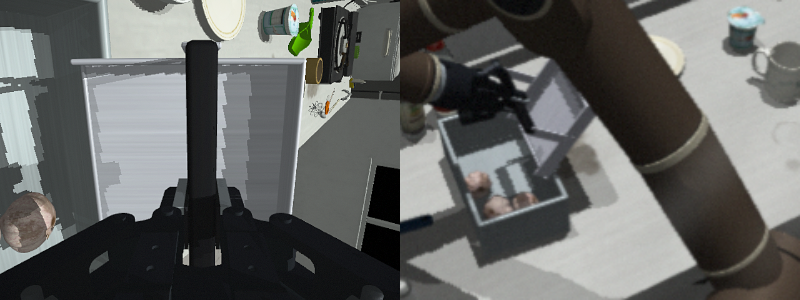

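All three bulbs are in the pan, at scene-half (478,182), (497,207) and (523,203), and the wrist half shows the tray empty with the catch still on the rim. After a short hold I tip it back about the rim.

Emit:
{"name": "apply_moves", "arguments": {
  "commands": [0, 0, 0, 0, 0, 0, 1, 0, 0, 0, 0, 0, 0, 1, 0, 0, 0, 0, 0, 0, 1]
}}

```text
clock: 10.03
tcp_pos: [0.5448, 0.1007, 0.2117]
ee_rot: [[0.994, -0.064, -0.084], [-0.105, -0.598, -0.794], [0.001, 0.799, -0.602]]
force: [0.3, 4.9, -2.8]
width: 0.0129
gripper_force: 60.7
```

Emit:
{"name": "apply_moves", "arguments": {
  "commands": [0, 0.045, 0.043, 0.035, 0, 0, 1, 0, 0.088, 0.088, 0.07, 0, 0, 1, 0, 0.128, 0.135, 0.105, 0, 0, 1, 0, 0.166, 0.185, 0.14, 0, 0, 1, 0, 0.202, 0.236, 0.175, 0, 0, 1]
}}

```text
clock: 10.45
tcp_pos: [0.5414, 0.0694, 0.214]
ee_rot: [[0.994, -0.084, -0.064], [-0.106, -0.785, -0.611], [0.001, 0.614, -0.789]]
force: [1.2, 5.0, -2.1]
width: 0.0128
gripper_force: 60.2
```

Emit:
{"name": "apply_moves", "arguments": {
  "commands": [0, 0.045, 0.043, 0.035, 0, 0, 1, 0, 0.088, 0.088, 0.07, 0, 0, 1, 0, 0.128, 0.135, 0.105, 0, 0, 1, 0, 0.166, 0.185, 0.14, 0, 0, 1, 0, 0.202, 0.236, 0.175, 0, 0, 1]
}}

```text
clock: 10.87
tcp_pos: [0.538, 0.0383, 0.208]
ee_rot: [[0.994, -0.099, -0.04], [-0.107, -0.916, -0.387], [0.001, 0.389, -0.921]]
force: [-0.1, 2.1, -2.4]
width: 0.013
gripper_force: 59.9
```

```bash
python3 piv.py
```

```text
tcp [0.538  0.0383 0.208 ] bead now [0.5423 0.0769 0.0957] tilt 22.9 F [-0.1  2.1 -2.4] q [ -15.2   22.3   -9.2  101.    24.6   70.9 -131.3] w 0.013 10.8667
```

Emit:
{"name": "apply_moves", "arguments": {
  "commands": [0, 0.045, 0.043, 0.035, 0, 0, 1, 0, 0.088, 0.088, 0.07, 0, 0, 1, 0, 0.128, 0.135, 0.105, 0, 0, 1, 0, 0.166, 0.185, 0.14, 0, 0, 1, 0, 0.202, 0.236, 0.175, 0, 0, 1]
}}

```text
clock: 11.28
tcp_pos: [0.5346, 0.0099, 0.194]
ee_rot: [[0.994, -0.106, -0.014], [-0.107, -0.985, -0.137], [0.0, 0.138, -0.99]]
force: [-0.2, 0.6, -2.5]
width: 0.0129
gripper_force: 59.5
```

Emit:
{"name": "apply_moves", "arguments": {
  "commands": [0, 0.045, 0.043, 0.035, 0, 0, 1, 0, 0.088, 0.088, 0.07, 0, 0, 1, 0, 0.115, 0.119, 0.092, 0, 0, 1, 0, 0.115, 0.119, 0.092, 0, 0, 1]
}}

```text
clock: 11.62
tcp_pos: [0.5324, -0.0058, 0.1832]
ee_rot: [[0.994, -0.112, -0.002], [-0.112, -0.994, -0.003], [-0.002, 0.003, -1.0]]
force: [-3.6, -2.3, 5.6]
width: 0.0131
gripper_force: 60.9
```

Emit:
{"name": "apply_moves", "arguments": {
  "commands": [0, 0, -0.1, 0, 0, 0, 1, 0, 0, -0.2, 0, 0, 0, 1, 0, 0, -0.3, 0, 0, 0, 1, 0, 0, -0.3, 0, 0, 0, 1]
}}

```text
clock: 11.95
tcp_pos: [0.535, -0.0004, 0.2161]
ee_rot: [[0.995, -0.104, 0.003], [-0.104, -0.995, -0.002], [0.004, 0.002, -1.0]]
force: [-0.0, -0.2, -3.0]
width: 0.0128
gripper_force: 59.4
```

```bash
python3 piv.py; python3 -c "
from workcell import robot;import numpy as np;print(np.round(robot.get_obs()['ee_rot'],3))"
```

```text
tcp [ 5.350e-01 -4.000e-04  2.161e-01] bead now [0.5436 0.0785 0.1276] tilt 0.2 F [-0.  -0.2 -3. ] q [   4.6   16.2  -12.   104.6    4.    59.4 -104.9] w 0.0128 11.95
[[ 0.995 -0.104  0.003]
 [-0.104 -0.995 -0.002]
 [ 0.004  0.002 -1.   ]]
```

Level and clear of the rim. Carrying it back about 190 mm and lowering.

Emit:
{"name": "apply_moves", "arguments": {
  "commands": [0.02, 0.15, 0, 0, 0, 0, 1, 0.05, 0.35, 0, 0, 0, 0, 1, 0.08, 0.55, 0, 0, 0, 0, 1, 0.1, 0.75, 0, 0, 0, 0, 1, 0.1, 0.95, 0, 0, 0, 0, 1]
}}

```text
clock: 12.37
tcp_pos: [0.5339, -0.097, 0.2136]
ee_rot: [[0.995, -0.104, -0.0], [-0.104, -0.995, -0.002], [0.0, 0.002, -1.0]]
force: [0.3, -0.7, -4.0]
width: 0.0127
gripper_force: 59.3
```

Emit:
{"name": "apply_moves", "arguments": {
  "commands": [0.02, 0.2, 0, 0, 0, 0, 1, 0.05, 0.4, 0, 0, 0, 0, 1, 0.08, 0.6, 0, 0, 0, 0, 1, 0.1, 0.8, 0, 0, 0, 0, 1, 0.1, 0.95, 0, 0, 0, 0, 1]
}}

```text
clock: 12.78
tcp_pos: [0.5337, -0.1937, 0.2137]
ee_rot: [[0.994, -0.105, -0.0], [-0.105, -0.994, -0.003], [-0.0, 0.003, -1.0]]
force: [-0.0, -1.2, -3.3]
width: 0.013
gripper_force: 59.3
```

Emit:
{"name": "apply_moves", "arguments": {
  "commands": [0, 0, 0.15, 0, 0, 0, 1, 0, 0, 0.35, 0, 0, 0, 1, 0, 0, 0.55, 0, 0, 0, 1, 0, 0, 0.75, 0, 0, 0, 1, 0, 0, 0.9, 0, 0, 0, 1]
}}

```text
clock: 13.2
tcp_pos: [0.5332, -0.1916, 0.1221]
ee_rot: [[0.995, -0.104, -0.002], [-0.104, -0.995, -0.002], [-0.002, 0.002, -1.0]]
force: [-0.1, -0.7, -4.5]
width: 0.0131
gripper_force: 59.2
```

Emit:
{"name": "apply_moves", "arguments": {
  "commands": [0, 0, 0.08, 0, 0, 0, 1, 0, 0, 0.15, 0, 0, 0, 1, 0, 0, 0.23, 0, 0, 0, 1, 0, 0, 0.28, 0, 0, 0, 1, 0, 0, 0.28, 0, 0, 0, 1]
}}

```text
clock: 13.62
tcp_pos: [0.5334, -0.1923, 0.0949]
ee_rot: [[0.994, -0.105, -0.001], [-0.105, -0.994, -0.001], [-0.001, 0.001, -1.0]]
force: [-0.3, 0.8, -3.9]
width: 0.0127
gripper_force: 59.2
```

```bash
python3 piv.py; python3 -c "
from workcell import robot;import numpy as np;print(np.round(robot.get_obs()['ee_rot'],3))"
```

```text
tcp [ 0.5334 -0.1923  0.0949] bead now [ 0.5416 -0.1133  0.0064] tilt 0.1 F [-0.3  0.8 -3.9] q [ 19.6  27.   -6.2 107.    4.   46.2 -84.7] w 0.0127 13.6167
[[ 0.994 -0.105 -0.001]
 [-0.105 -0.994 -0.001]
 [-0.001  0.001 -1.   ]]
```

One more millimetre to touch the bench, then release.

Emit:
{"name": "apply_moves", "arguments": {
  "commands": [0, 0, 0.01, 0, 0, 0, 1, 0, 0, 0.015, 0, 0, 0, 1, 0, 0, 0.015, 0, 0, 0, 1]
}}

```text
clock: 13.87
tcp_pos: [0.5339, -0.1926, 0.0946]
ee_rot: [[0.994, -0.106, 0.001], [-0.106, -0.994, -0.002], [0.001, 0.002, -1.0]]
force: [-0.1, -0.3, -3.5]
width: 0.0129
gripper_force: 59.2
```

Emit:
{"name": "apply_moves", "arguments": {
  "commands": [0, 0, 0, 0, 0, 0, 0.5, 0, 0, 0, 0, 0, 0, 0, 0, 0, 0, 0, 0, 0, 0, 0, 0, 0, 0, 0, 0, 0, 0, 0, 0, 0, 0, 0, 0]
}}

```text
clock: 14.28
tcp_pos: [0.5339, -0.1925, 0.0944]
ee_rot: [[0.994, -0.106, 0.001], [-0.106, -0.994, -0.002], [0.001, 0.002, -1.0]]
force: [0.8, -0.2, 0.8]
width: 0.0726
gripper_force: 0.0
```

Emit:
{"name": "apply_moves", "arguments": {
  "commands": [0, 0, 0, 0, 0, 0, 0, 0, 0, 0, 0, 0, 0, 0, 0, 0, -0.3, 0, 0, 0, 0, 0, 0, -0.7, 0, 0, 0, 0, 0, 0, -1, 0, 0, 0, 0]
}}

```text
clock: 14.7
tcp_pos: [0.5337, -0.1922, 0.196]
ee_rot: [[0.994, -0.105, -0.0], [-0.105, -0.994, -0.001], [0.0, 0.001, -1.0]]
force: [1.6, -0.4, 0.8]
width: 0.0851
gripper_force: 0.0
```

Emit:
{"name": "apply_moves", "arguments": {
  "commands": [0, 0, -0.3, 0, 0, 0, 0, 0, 0, -0.3, 0, 0, 0, 0, 0, 0, -0.3, 0, 0, 0, 0, 0, 0, -0.3, 0, 0, 0, 0]
}}

```text
clock: 15.03
tcp_pos: [0.5333, -0.1922, 0.2236]
ee_rot: [[0.994, -0.105, -0.001], [-0.105, -0.994, -0.001], [-0.0, 0.002, -1.0]]
force: [-0.1, 0.9, 0.1]
width: 0.0857
gripper_force: 0.0
```

```bash
python3 - <<'E'
from m import *
o=robot.get_obs(); c=robot.capture("wrist"); s=robot.capture("scene")
T=np.eye(4); T[:3,:3]=o["ee_rot"]; T[:3,3]=o["tcp_pos"]; P=T@np.array(c["mount"])
W=cloud(c,P); z=W[...,2]; H=W[(z>.105)&(z<.13)&(np.hypot(W[...,0]-.534,W[...,1]+.192)<.09)&(c["img"].max(2)<70)]; rect(H,"bar")
W=cloud(s); z=W[...,2]
m=((z>.09)&(z<.108)&(W[...,1]>.04)&(W[...,1]<.26)&(W[...,0]>.38)&(W[...,0]<.70)); m[:,:205]=0
rect(W[m],"pan"); print(o["clock"],np.round(o["force"],1),o["width"])
cv2.imwrite("pics/both4.png",np.hstack([cv2.resize(c["img"],(400,300)),cv2.resize(s["img"][150:330,190:430],(400,300))]))
E
```

```text
bar 5758 c [ 536.9 -195. ] size [ 17.  154.9] ang 83.72 z [0.1161 0.1188 0.1202]
pan 754 c [547.  151.8] size [163.  274.7] ang 83.81 z [0.0911 0.0989 0.1049]
15.0333 [-0.1  0.9  0.1] 0.08569664797265386
```

View pics/both4.png

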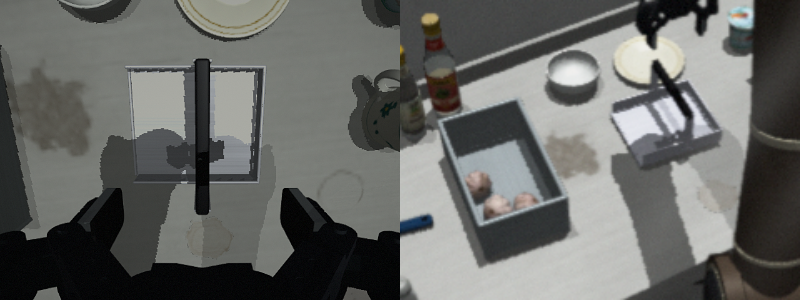

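The empty tray stands flat with its bar top at z≈0.119 (wrist half, column 202), well clear of the pan. The bulbs lie in the pan at scene-half (478,182), (497,207) and (523,203), and the pan centre moved about 1 mm or less. Handing in.

```bash
python3 -c "
from workcell import robot; print(robot.sign_off())"
```

```text
the job is handed in; nothing more can be done
None
```

The job is handed in with no verdict returned: all three bulbs are in the pan, which has barely moved, and the empty tray stands flat on the bench clear of it.

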